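Refit the washed levelling roller on the blossom feeder

TASK

The feeder's blue levelling roller has been washed and laid back on the trough's rails. Bring it over the copper spring clips, press it down until both ends snap fully home, then swing the yellow keeper strap over the axle until its slot sits fully down on the second bolt. Let go of everything and leave the other things on the table and the tweezers in the trough where they are.

Things in the scene. Friction and masses are not known exactly. Their poses are not given: they have to be found in the camera images.
- feeder: Fixed steel feeder trough. Origin on the table under its middle; z up, y along the trough, x across (+x: far rail, with the yellow strap). Two side rails 12 mm wide, flat tops 115 mm above the table, centred at x = -71 and +71 mm, y = -190 to +130 mm; trough floor 45 mm below the tops. Each rail has a 40 mm notch at y = +20 mm with a copper spring clip.
- roller: Loose blue roller: sleeve 40 mm diameter, 122 mm long, on a 12 mm steel axle 180 mm long; 0.2 to 0.4 kg; ends alike. Origin at its middle on the axis, x along the axle; y and z turn as it rolls. At the start the axle lies across the rail tops (axis 6 mm, sleeve top 26 mm above them), 65 to 145 mm from the clips towards the feeder's -y; it rolls along the rails when pushed.
- roller_end_1 (a point): Point on the roller's axis 71 mm from its middle (its -x end), where the axle crosses the rail and clip.
- roller_end_2 (a point): Point on the roller's axis 71 mm from its middle (its +x end), where the axle crosses the rail and clip.
- clip_near (a point): Seat of the near rail's clip: the axle's axis when snapped home, 12 mm below the rail top (sleeve top 8 mm above it). Two sprung fingers, on either side along y, form a mouth at the rail top and an 8.8 mm throat 6 mm below it. A rolled axle sinks in and stops with its axis about 1 mm below the rail top; pressed with about 6 to 10 N per clip it snaps down to the seat.
- clip_far (a point): The same for the like clip in the far rail.
- strap (a joint): Angle (rad) of the yellow strap about its loose bolt, in an upright plane along the far rail's outer side. 0: shut, along feeder -y over the axle end, slot fully down on the second bolt. pi/2: straight up. Starts 1.9 to 2.2, leaning to feeder +y; stop at 2.3. Stays where left when steep, falls shut by itself below about 0.7. An axle whose far end is not snapped home stops it about 0.2 short.
- strap_bolt (a point): Axis of the loose bolt, in the strap's plane: 81 mm from the feeder's middle line, 6 mm above the rail top, 45 mm past the clip towards feeder +y.
- second_bolt (a point): Axis of the second bolt (8 mm diameter) in the strap's plane, 9 mm below the rail top, 40 mm before the clip towards feeder -y.
- strap_end (a point): Point on the strap's free end, 85 mm along from the loose bolt, on the edge that faces up when shut, 10 mm from the centre line. Strap: flat, 4 mm thick, 20 mm wide, reaching 98 mm from the bolt; its slotted end reaches 23 mm to the other side of the centre line.
- tweezers: Steel tweezers 120 mm long, lying on the trough floor beyond the clips. Leave them. Origin under their middle.
- bowl: Turquoise bowl of blossoms, 176 mm wide, 58 mm high. Leave it. Origin under its middle.
- plate: White plate of red saffron threads, 170 mm wide, 14 mm high. Leave it. Origin under its middle.
- jar_gold: Glass jar of saffron with gold lid, 62 mm wide, 72 mm high. Leave it. Origin under its middle.
- jar_black: Glass jar of saffron with black lid, 62 mm wide, 72 mm high. Leave it. Origin under its middle.
- brush: Flat hand brush with wooden handle, 170 mm long. Leave it. Origin on the table under it.
- tin: Plain metal tin, 72 mm wide, 85 mm high. Leave it. Origin under its middle.
Mind the look-alikes: they are no part of the job. Of the things like the roller, leave any that is brown or white; of the rest the larger one is meant.

How it is judged:
By the outcome, as a careful person would: the job done as asked, in the order asked, and still so for the second after the job is handed in, with the robot touching nothing.
It also fails if it takes over 61 s, if anything falls off the work surface, if the arm or the gripper's body presses on something with over 40 N, if the wrist force passes 120 N, or if a joint passes its speed limit or range.

ROBOT

A 6-joint arm with a two-finger parallel gripper is mounted at the origin on the work surface. World frame = base frame: x ahead of the robot, y to its left, z up, the work surface at z = 0. Lengths are in m, angles in rad, forces in N, time in s.
With the tool pointing down it reaches from about 0.275 to 0.725 m from the base axis. Payload 5.6 kg.
Tool frame: the origin (TCP) lies between the finger pads; the fingertips stand 8 mm ahead of it and the grasp point (between the pads) lies 11 mm behind it (bot.tips_ahead is the distance from the TCP to the fingertips, in m); z points along the fingers, x is the direction in which the jaws open and shut, and the axes are right-handed (so a half turn about z gives the same grasp; the last joint's range is limited). The gripper opens to 85 mm and grips with 20 to 120 N. Pads are 22 mm wide; open, the fingers measure 114 mm over their backs; the gripper's body (76 mm by 85 mm) begins 54 mm behind the grasp point. The pads swing forward as they close: fully open they stand 13 mm farther back than shut.
Start: joints at [1.567, 0.255, 0.108, 0, -1.424, -0.285], TCP at [0.157, 0.527, 0.239] pointing down, gripper open.
Joint ranges: [-2.95, 2.95], [-1.21, 1.97], [-1.09, 1.5], [-2.87, 1.71], [-2.94, -0.07], [-3.05, 3.05]. Speed limits (rad/s): [2.57, 2.57, 3.14, 3.14, 3.14, 3.14].

INTERFACE

Orientations are given as a unit quaternion [x, y, z, w].
In Python, from cell import bot, grab_frame, spotter gives the robot as it stands.
- The arm moves only by the tool apply_moves, never from a script. Its argument "moves" is a list of rows, each an object of numbers: "dx", "dy", "dz": the shift along the world's x, y, z as a fraction of full scale; "ax", "ay", "az": the turn, a rotation vector about the world's x, y, z as a fraction of full scale; "gripper": the closure, from 0 (fully open) to 1 (shut). In form: [{"dx": .., "dy": .., "dz": .., "ax": .., "ay": .., "az": .., "gripper": ..}, ...]. A call has 1 to 12 rows; each row shifts and turns the commanded pose from where the row before left it; what a row does not reach is not made up. Full scale, the value 1, is 10 cm for a shift and 60 degrees for a turn. A row lasts 1/12 s, in which the tool goes at most 41.7 mm and 7.16 degrees, less where a joint would pass 70% of its speed; a pose out of reach is approached as far as the arm can. A call with a number of a shift or a turn outside -1 to 1 is refused whole. A call with a gripper value outside its range is refused whole. The fingers move at their own pace and stop on an object; "newtons" is the grip in N (left out, the last holds). Time passes only in rows, so rows that do not move let the fingers close. It gives the time, the measured TCP pose, the force and the opening at its end, in the units of the state.
- bot.observe(): the state, without advancing time (a new reading comes with each control period).
- grab_frame(name): name is "side" or "top" or "wrist"; returns a dict with "image" (384x512x3 uint8, red, green, blue), "fx", "fy", "cx", "cy" (pixels), "xyz" and "rotation" of the camera in the world. Camera axes: x right, y down, z forward; pixel columns grow to the right and rows downward; lengths in m; the calibration is good to about 2 mm. A picture is of the moment at which its call begins. There is no depth.
- bot.job_done(): hands the job in, once; it reports no verdict.
Trained networks look in a picture, given as the dict that the camera call returned (one of the last four; its "shot" number tells which), for a name from the list of things; names that differ only in an ending like _2 or _b are one class to them, and where a whole thing is asked for, a point or a joint stands for the part that bears it (a point fixed in the world has none). Each returns a list of dicts, best first, with "conf" (0 to 1); they miss things now and then, are a little off and sometimes report something else, mostly with a low value. They report only what shows in the picture. A call takes as long as a camera call. They do not tell look-alikes from the thing itself.
- spotter.look_for(query, picture): "location" ([x, y, z] in m, in the coordinates of the camera as it stood for that picture, good to about 4 mm: the middle of the surface that is visible of it).
- spotter.cut_out(query, picture): "pixels" (384x512 bool, what is visible of it).
- spotter.pinpoint(query, picture): "location" ([x, y, z] in m, in the coordinates of the camera as it stood for that picture, good to about 4 mm: a listed point, or the origin of a listed thing).
The state is a dict: "time_s": time; "joint_pos": joint angles; "joint_vel": joint speeds; "tau": joint torques, N m; "ee_pos": TCP position; "tool_rot": TCP orientation; "ft_force": force on the tool from outside, world axes, zero at the start; "torque": the same for the moment, N m; "gripper_width": opening from 0.0 (shut) to 1.0 (fully open).
Only numpy, scipy, OpenCV 4.12 (cv2) and the standard library are available. Lean on these libraries where they do the work, as an engineer would, in place of code of your own. Each camera call takes 0.05 s, during which the arm holds its last target.

## Working session

There is one attempt and no reset: what is moved stays moved. The work goes in short steps, Python scripts to look and compute and a tool call to move; the robot and the scene stay as the last step left them, time stands still between calls to the robot, and variables do not carry over. Pictures are saved under pics/ and viewed, and the job is handed in when it is done.

Besides the shell and the picture viewer there is one more tool, called after ">>>" by a JSON object that holds its "method" and its "body", one argument or row to a line. apply_moves: Moves the arm, as the interface text tells. Its arguments: {"type":"object","properties":{"moves":{"type":"array","items":{"type":"object","properties":{"dx":{"type":"number","minimum":-1,"maximum":1},"dy":{"type":"number","minimum":-1,"maximum":1},"dz":{"type":"number","minimum":-1,"maximum":1},"ax":{"type":"number","minimum":-1,"maximum":1},"ay":{"type":"number","minimum":-1,"maximum":1},"az":{"type":"number","minimum":-1,"maximum":1},"gripper":{"type":"number"}}}},"newtons":{"type":"number"}},"required":["moves"]}

```bash
ls; mkdir -p pics; cat > h.py <<'E'
from cell import bot, grab_frame, spotter
import numpy as np, cv2
def save(f,n): cv2.imwrite('pics/'+n+'.png',cv2.cvtColor(f['image'],cv2.COLOR_RGB2BGR))
def R(f):
    r=np.array(f['rotation'],float)
    if r.shape==(3,3): return r
    from scipy.spatial.transform import Rotation
    return Rotation.from_quat(r).as_matrix()
def w(f,p): return R(f)@np.array(p)+np.array(f['xyz'])
def px(f,P):
    c=R(f).T@(np.array(P)-np.array(f['xyz'])); return f['fx']*c[0]/c[2]+f['cx'], f['fy']*c[1]/c[2]+f['cy']
def ray(f,u,v,z):
    d=R(f)@np.array([(u-f['cx'])/f['fx'],(v-f['cy'])/f['fy'],1]); o=np.array(f['xyz']); return o+d*(z-o[2])/d[2]
E
python3 - <<'E'
from h import *
for n in ['side','top','wrist']:
    f=grab_frame(n); save(f,n+'0'); print(n,f['xyz'],np.array(R(f)).round(3).tolist())
    for q in ['feeder','roller','roller_end_1','roller_end_2','clip_near','clip_far','strap_end','strap_bolt','second_bolt']:
        try: print(q,[(w(f,d['location']).round(3).tolist(),round(d['conf'],2)) for d in spotter.pinpoint(q,f)][:3])
        except Exception as e: print(q,e)
print(bot.observe())
E
```

```text
pics
side [0.34478685 0.90548251 0.71804091] [[-0.967, -0.151, 0.204], [-0.253, 0.512, -0.821], [0.02, -0.845, -0.534]]
feeder [([0.55, -0.081, 0.001], 0.85)]
roller [([0.344, -0.168, 0.017], 0.89), ([0.405, 0.157, 0.014], 0.86), ([0.529, -0.187, 0.121], 0.72)]
roller_end_1 [([0.364, 0.184, 0.016], 0.88), ([0.398, -0.174, 0.019], 0.86), ([0.795, -0.118, 0.022], 0.8)]
roller_end_2 [([0.364, 0.184, 0.016], 0.88), ([0.398, -0.174, 0.019], 0.86), ([0.795, -0.118, 0.022], 0.8)]
clip_near [([0.484, -0.046, 0.103], 0.75)]
clip_far [([0.626, -0.071, 0.107], 0.71), ([0.625, -0.111, 0.112], 0.55)]
strap_end [([0.531, -0.188, 0.126], 0.68), ([0.646, 0.012, 0.197], 0.45)]
strap_bolt [([0.645, -0.028, 0.121], 0.92)]
second_bolt [([0.625, -0.116, 0.112], 0.68), ([0.651, -0.397, 0.005], 0.55), ([0.76, 0.121, -0.0], 0.18)]
top [ 0.43422357 -0.03900477  1.08169808] [[-0.001, -0.992, 0.128], [-1.0, 0.002, 0.01], [-0.01, -0.128, -0.992]]
feeder [([0.553, -0.081, -0.003], 0.84)]
roller [([0.842, -0.171, 0.02], 0.96), ([0.343, -0.163, 0.015], 0.84), ([0.406, 0.161, 0.017], 0.74)]
roller_end_1 [([0.397, -
[... 676 characters left out ...]
ap_bolt []
second_bolt []
{'time_s': 1.5, 'joint_pos': array([ 1.56664454e+00,  2.55121718e-01,  1.08197833e-01, -2.21490044e-05,
       -1.42389862e+00, -2.84550341e-01]), 'joint_vel': array([ 0.00069107,  0.00076373,  0.00035315, -0.00179501,  0.00136667,
        0.00045217]), 'tau': array([ 9.50482990e-05, -3.86389053e+01,  2.38069993e+01,  5.36805913e+00,
       -4.79713290e-04,  7.35849909e-06]), 'ee_pos': array([0.15658254, 0.52723201, 0.23926744]), 'tool_rot': array([-5.98033687e-01,  8.01470965e-01, -3.87022945e-06, -1.66244407e-05]), 'ft_force': array([ 0.84346075, -0.28656773,  0.73131097]), 'torque': array([0.00814115, 0.05361004, 0.00105504]), 'gripper_width': 1.0002596177500402}
```

View pics/side0.png

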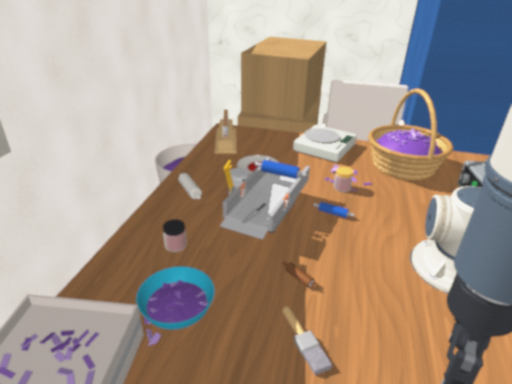

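View pics/top0.png

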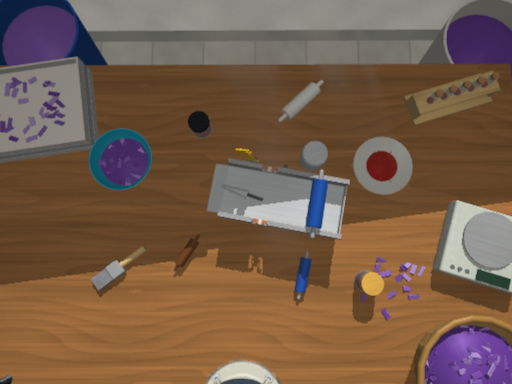

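```bash
cat >> h.py <<'E'
def fe(o,yaw,p):
    c,s=np.cos(yaw),np.sin(yaw); return np.array([o[0]+c*p[0]-s*p[1],o[1]+s*p[0]+c*p[1],p[2]])
def overlay(f,o,yaw,box,n,k=5,extra=[]):
    im=cv2.cvtColor(f['image'],cv2.COLOR_RGB2BGR); x0,y0,x1,y1=box
    im=cv2.resize(im[y0:y1,x0:x1],None,fx=k,fy=k,interpolation=cv2.INTER_CUBIC)
    P=lambda p:tuple(int(round(v)) for v in ((px(f,p)[0]-x0+.5)*k,(px(f,p)[1]-y0+.5)*k))
    for x in(-.071,.071):
        c=[P(fe(o,yaw,(x+a,b,.115))) for a,b in((-.006,-.19),(.006,-.19),(.006,.13),(-.006,.13))]
        cv2.polylines(im,[np.array(c)],True,(0,255,0),1)
        cv2.circle(im,P(fe(o,yaw,(x,.02,.115))),4,(0,0,255),1)
    cv2.circle(im,P(fe(o,yaw,(.081,.065,.121))),4,(255,0,255),1)
    cv2.circle(im,P(fe(o,yaw,(.081,-.02,.106))),4,(255,0,255),1)
    for a,b in extra: cv2.line(im,P(a),P(b),(0,255,255),1)
    cv2.imwrite('pics/'+n+'.png',im)
E
python3 - <<'E'
from h import *
o=np.array([.552,-.081]);yaw=np.arctan2(-.0255,.1405);print(yaw)
for n,b in(('top',(200,140,355,245)),('side',(205,140,325,245))):
    f=grab_frame(n)
    best=None
    for d in spotter.cut_out('roller',f):
        m=d['pixels'].astype(np.uint8); mm=cv2.moments(m,True); col=f['image'][d['pixels']].mean(0)
        c=(mm['m10']/mm['m00'],mm['m01']/mm['m00']); print(n,d['conf'],m.sum(),c,col.round(),ray(f,*c,.125).round(4))
    hsv=cv2.cvtColor(f['image'],cv2.COLOR_RGB2HSV); m=((hsv[...,0]>100)&(hsv[...,0]<118)&(hsv[...,1]>180)).astype(np.uint8)
    m[:b[1]]=0;m[b[3]:]=0;m[:,:b[0]]=0;m[:,b[2]:]=0
    pts=np.argwhere(m)[:,::-1].astype(np.float32); r=cv2.minAreaRect(pts); print(r, pts.mean(0), ray(f,*pts.mean(0),.127))
    if n=='top':
        bx=cv2.boxPoints(r); print([ray(f,*p,.127).round(4).tolist() for p in bx])
    y=-.1075
    overlay(f,o,yaw,b,n+'ov0',extra=[(fe(o,yaw,(-.09,y,.121)),fe(o,yaw,(.09,y,.121)))])
E
```

```text
-0.17954031471032822
top 0.77 361 (303.0803324099723, 274.8919667590028) [ 39.  65. 118.] [ 0.3509 -0.1532  0.125 ]
top 0.63 866 (316.82909930715937, 204.24480369515013) [ 47.  82. 144.] [ 0.5265 -0.1911  0.125 ]
top 0.61 304 (186.64144736842104, 252.85526315789474) [85. 53. 29.] [0.4048 0.1368 0.125 ]
top 0.58 677 (301.1698670605613, 100.65435745937961) [128. 125. 117.] [ 0.7999 -0.1561  0.125 ]
top 0.36 7158 (274.6404023470243, 196.40737636211233) [139. 139. 137.] [ 0.5467 -0.0844  0.125 ]
top 0.34 662 (313.39123867069486, 156.107250755287) [111. 111. 110.] [ 0.6511 -0.185   0.125 ]
((316.6040344238281, 202.9228057861328), (14.068671226501465, 47.225303649902344), 8.426968574523926) [316.59152 202.99698] [ 0.52945706 -0.19025569  0.127     ]
[[0.4733, -0.1629, 0.127], [0.5922, -0.1828, 0.127], [0.5868, -0.2181, 0.127], [0.4681, -0.1977, 0.127]]
side 0.85 358 (299.81564245810057, 273.9217877094972) [131.  88.  59.] [0.3926 0.2739 0.125 ]
side 0.72 287 (333.0243902439024, 209.09059233449477) [ 65.  94. 158.] [ 0.3438 -0.0015  0.125 ]
side 0.61 461 (280.36659436008676, 168.61605206073753) [ 67. 106. 182.] [ 0.528  -0.1893  0.125 ]
side 0.58 292 (189.77739726027397, 185.51027397260273) [177. 172. 165.] [ 0.7658 -0.0073  0.125 ]
((297.45849609375, 180.44528198242188), (76.05857849121094, 18.895193099975586), 34.38034439086914) [281.63702 170.39146] [ 0.52110196 -0.17501431  0.127     ]
```

View pics/topov0.png

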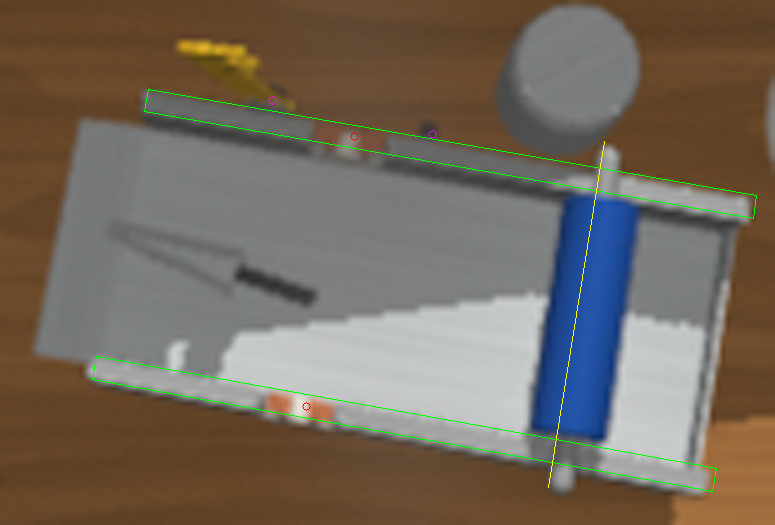

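View pics/sideov0.png

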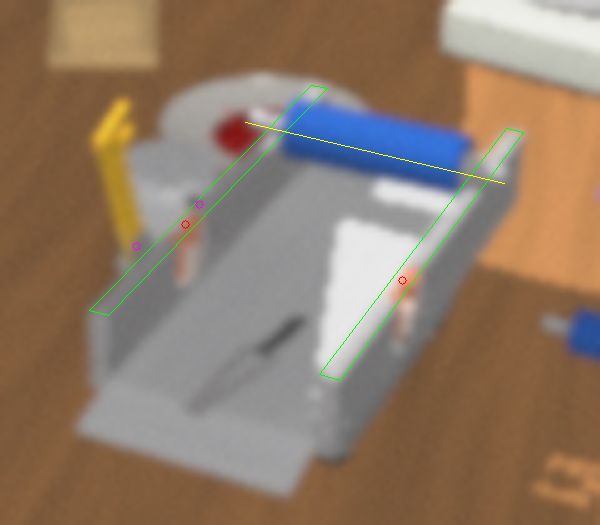

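>>> {"method": "apply_moves", "body": {
  "moves": [
    {"dx": 0.18, "dy": -0.36, "az": 0.05},
    {"dx": 0.18, "dy": -0.36, "az": 0.053},
    {"dx": 0.18, "dy": -0.36},
    {"dx": 0.18, "dy": -0.36},
    {"dx": 0.18, "dy": -0.36},
    {"dx": 0.18, "dy": -0.36},
    {"dx": 0.18, "dy": -0.36},
    {"dx": 0.18, "dy": -0.36},
    {"dx": 0.18, "dy": -0.36},
    {"dx": 0.18, "dy": -0.36}
  ]
}}

```text
invalid input at $.moves[0]: expected keys dx, dy, dz, ax, ay, az, gripper
```

>>> {"method": "apply_moves", "body": {
  "moves": [
    {"dx": 0.2, "dy": -0.36},
    {"dx": 0.2, "dy": -0.36},
    {"dx": 0.2, "dy": -0.36},
    {"dx": 0.2, "dy": -0.36},
    {"dx": 0.2, "dy": -0.36},
    {"dx": 0.2, "dy": -0.36},
    {"dx": 0.2, "dy": -0.36},
    {"dx": 0.2, "dy": -0.36},
    {"dx": 0.2, "dy": -0.36},
    {"dx": 0.13},
    {}
  ]
}}

```text
invalid input at $.moves[0]: expected keys dx, dy, dz, ax, ay, az, gripper
```

All keys are required.

>>> {"method": "apply_moves", "body": {
  "moves": [
    {"dx": 0.18, "dy": -0.36, "dz": 0, "ax": 0, "ay": 0, "az": 0.05, "gripper": 0},
    {"dx": 0.18, "dy": -0.36, "dz": 0, "ax": 0, "ay": 0, "az": 0.053, "gripper": 0},
    {"dx": 0.18, "dy": -0.36, "dz": 0, "ax": 0, "ay": 0, "az": 0, "gripper": 0},
    {"dx": 0.18, "dy": -0.36, "dz": 0, "ax": 0, "ay": 0, "az": 0, "gripper": 0},
    {"dx": 0.18, "dy": -0.36, "dz": 0, "ax": 0, "ay": 0, "az": 0, "gripper": 0},
    {"dx": 0.18, "dy": -0.36, "dz": 0, "ax": 0, "ay": 0, "az": 0, "gripper": 0},
    {"dx": 0.18, "dy": -0.36, "dz": 0, "ax": 0, "ay": 0, "az": 0, "gripper": 0},
    {"dx": 0.18, "dy": -0.36, "dz": 0, "ax": 0, "ay": 0, "az": 0, "gripper": 0},
    {"dx": 0.18, "dy": -0.36, "dz": 0, "ax": 0, "ay": 0, "az": 0, "gripper": 0},
    {"dx": 0.18, "dy": -0.36, "dz": 0, "ax": 0, "ay": 0, "az": 0, "gripper": 0}
  ]
}}

```text
time_s: 2.53
ee_pos: [0.3369, 0.1654, 0.2397]
tool_rot: [-0.641, 0.768, 0.0, 0.001]
ft_force: [0.7, -0.3, -0.4]
gripper_width: 0.996
```

>>> {"method": "apply_moves", "body": {
  "moves": [
    {"dx": 0.2, "dy": -0.36, "dz": 0, "ax": 0, "ay": 0, "az": 0, "gripper": 0},
    {"dx": 0.2, "dy": -0.36, "dz": 0, "ax": 0, "ay": 0, "az": 0, "gripper": 0},
    {"dx": 0.2, "dy": -0.36, "dz": 0, "ax": 0, "ay": 0, "az": 0, "gripper": 0},
    {"dx": 0.2, "dy": -0.36, "dz": 0, "ax": 0, "ay": 0, "az": 0, "gripper": 0},
    {"dx": 0.2, "dy": -0.36, "dz": 0, "ax": 0, "ay": 0, "az": 0, "gripper": 0},
    {"dx": 0.2, "dy": -0.36, "dz": 0, "ax": 0, "ay": 0, "az": 0, "gripper": 0},
    {"dx": 0.2, "dy": -0.36, "dz": 0, "ax": 0, "ay": 0, "az": 0, "gripper": 0},
    {"dx": 0.2, "dy": -0.3, "dz": 0, "ax": 0, "ay": 0, "az": 0, "gripper": 0},
    {"dx": 0.2, "dy": 0, "dz": 0, "ax": 0, "ay": 0, "az": 0, "gripper": 0},
    {"dx": 0, "dy": 0, "dz": 0, "ax": 0, "ay": 0, "az": 0, "gripper": 0}
  ]
}}

```text
time_s: 3.37
ee_pos: [0.5187, -0.1167, 0.2379]
tool_rot: [-0.639, 0.769, 0.0, -0.001]
ft_force: [-0.7, 0.3, -0.1]
gripper_width: 1.002
```

```bash
python3 - <<'E'
from h import *
s=bot.observe();print(s['time_s'],s['ee_pos'],s['tool_rot'],s['joint_pos'].round(2))
f=grab_frame('wrist')
o=np.array([.549,-.079]);yaw=-.18
for q in ['feeder','roller','clip_near','clip_far','strap_bolt','second_bolt','strap_end','roller_end_1']:
    print(q,[(w(f,d['location']).round(4).tolist(),round(d['conf'],2)) for d in spotter.pinpoint(q,f)][:3])
y=-.113
overlay(f,o,yaw,(0,0,512,384),'w1',k=1.5,extra=[(fe(o,yaw,(-.09,y,.121)),fe(o,yaw,(.09,y,.121)))])
E
```

```text
3.3667 [ 0.51870442 -0.11669906  0.23785946] [-6.38985347e-01  7.69218530e-01  3.38438099e-04 -6.81571243e-04] [ 0.07  0.22  0.06  0.   -1.41  1.31]
feeder [([0.5527, -0.08, -0.0033], 0.8)]
roller [([0.5336, -0.189, 0.1227], 0.96), ([0.3395, -0.1674, 0.0139], 0.94), ([0.4015, 0.1533, 0.0116], 0.85)]
clip_near []
clip_far [([0.6233, -0.0732, 0.0976], 0.56)]
strap_bolt [([0.639, -0.0319, 0.1194], 0.81)]
second_bolt [([0.6267, -0.1125, 0.1054], 0.85)]
strap_end []
roller_end_1 [([0.6014, -0.2039, 0.1199], 0.9), ([0.2853, -0.1542, 0.0147], 0.87), ([0.4583, -0.1825, 0.1206], 0.76)]
```

View pics/w1.png

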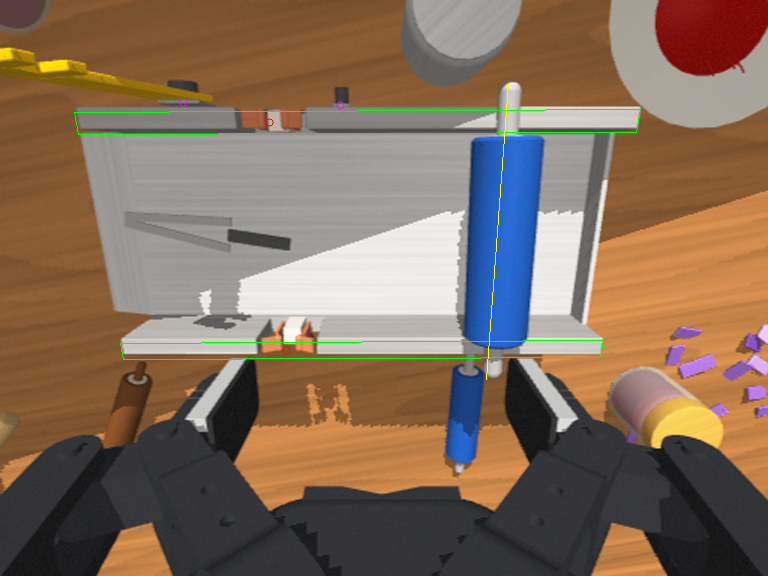

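>>> {"method": "apply_moves", "body": {
  "moves": [
    {"dx": 0.05, "dy": -0.35, "dz": 0, "ax": 0, "ay": 0, "az": 0, "gripper": 0.3},
    {"dx": 0.06, "dy": -0.35, "dz": 0, "ax": 0, "ay": 0, "az": 0, "gripper": 0.3},
    {"dx": 0, "dy": -0.05, "dz": -0.2, "ax": 0, "ay": 0, "az": 0, "gripper": 0.3},
    {"dx": 0, "dy": 0, "dz": -0.2, "ax": 0, "ay": 0, "az": 0, "gripper": 0.3},
    {"dx": 0, "dy": 0, "dz": -0.1, "ax": 0, "ay": 0, "az": 0, "gripper": 0.3},
    {"dx": 0, "dy": 0, "dz": 0, "ax": 0, "ay": 0, "az": 0, "gripper": 0.3}
  ]
}}

```text
time_s: 4.32
ee_pos: [0.5261, -0.1892, 0.1869]
tool_rot: [-0.64, 0.768, 0.002, -0.001]
ft_force: [0.4, -0.0, -0.1]
gripper_width: 0.701
```

```bash
python3 - <<'E'
from h import *
s=bot.observe();print(s['time_s'],s['ee_pos'],s['tool_rot'],s['gripper_width'])
f=grab_frame('wrist')
o=np.array([.550,-.080]);yaw=-.18
for q in ['roller','roller_end_1']:
    print(q,[(w(f,d['location']).round(4).tolist(),round(d['conf'],2)) for d in spotter.pinpoint(q,f)][:3])
y=-.114
overlay(f,o,yaw,(0,0,512,384),'w2',k=1.5,extra=[(fe(o,yaw,(-.09,y,.121)),fe(o,yaw,(.09,y,.121)))])
E
```

```text
4.3167 [ 0.52606295 -0.18920223  0.18688889] [-0.6403508   0.76807867  0.00195708 -0.00147634] 0.7007620010134303
roller [([0.4018, 0.1539, 0.0131], 0.76), ([0.3433, -0.166, 0.0084], 0.67), ([0.5344, -0.1887, 0.1229], 0.62)]
roller_end_1 [([0.4573, -0.1828, 0.1207], 0.97), ([0.3928, -0.1788, 0.0164], 0.81), ([0.4435, 0.1284, 0.0129], 0.74)]
```

View pics/w2.png

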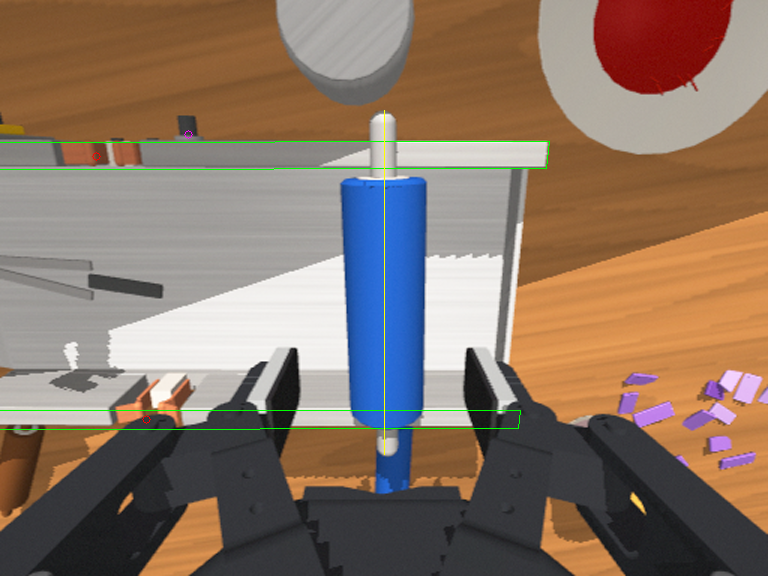

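>>> {"method": "apply_moves", "body": {
  "moves": [
    {"dx": 0.03, "dy": -0.02, "dz": -0.2, "ax": 0, "ay": 0, "az": 0, "gripper": 0.3},
    {"dx": 0, "dy": 0, "dz": -0.2, "ax": 0, "ay": 0, "az": 0, "gripper": 0.3},
    {"dx": 0, "dy": 0, "dz": -0.2, "ax": 0, "ay": 0, "az": 0, "gripper": 0.3},
    {"dx": 0, "dy": 0, "dz": -0.19, "ax": 0, "ay": 0, "az": 0, "gripper": 0.3},
    {"dx": 0, "dy": 0, "dz": 0, "ax": 0, "ay": 0, "az": 0, "gripper": 0.3},
    {"dx": 0, "dy": 0, "dz": 0, "ax": 0, "ay": 0, "az": 0, "gripper": 0.3}
  ]
}}

```text
time_s: 4.97
ee_pos: [0.5309, -0.1917, 0.1111]
tool_rot: [-0.641, 0.768, -0.0, -0.0]
ft_force: [-0.4, 0.7, 0.2]
gripper_width: 0.699
```

>>> {"method": "apply_moves", "body": {
  "moves": [
    {"dx": 0, "dy": 0, "dz": 0, "ax": 0, "ay": 0, "az": 0, "gripper": 0.5},
    {"dx": 0, "dy": 0, "dz": 0, "ax": 0, "ay": 0, "az": 0, "gripper": 0.6},
    {"dx": 0, "dy": 0, "dz": 0, "ax": 0, "ay": 0, "az": 0, "gripper": 0.8},
    {"dx": 0, "dy": 0, "dz": 0, "ax": 0, "ay": 0, "az": 0, "gripper": 1},
    {"dx": 0, "dy": 0, "dz": 0, "ax": 0, "ay": 0, "az": 0, "gripper": 1},
    {"dx": 0, "dy": 0, "dz": 0, "ax": 0, "ay": 0, "az": 0, "gripper": 1}
  ],
  "newtons": 60
}}

```text
time_s: 5.47
ee_pos: [0.5323, -0.1921, 0.1128]
tool_rot: [-0.641, 0.768, -0.002, 0.001]
ft_force: [-0.5, 0.9, 5.2]
gripper_width: 0.45
```

```bash
python3 - <<'E'
from h import *
for i in range(1):
    s=bot.observe();print(s['time_s'],s['ee_pos'],s['tool_rot'],s['gripper_width'],s['ft_force'])
f=grab_frame('wrist');save(f,'w3')
E
```

```text
5.4667 [ 0.5322613  -0.19206489  0.11280836] [-0.64050364  0.7679512  -0.00196717  0.00147103] 0.4495562254285941 [-0.51437373  0.86590929  5.15280755]
```

View pics/w3.png

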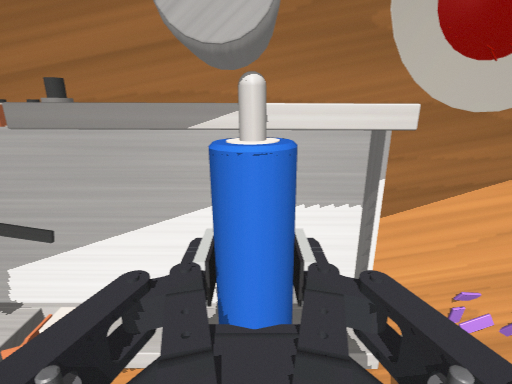

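>>> {"method": "apply_moves", "body": {
  "moves": [
    {"dx": 0, "dy": 0, "dz": 0.15, "ax": 0, "ay": 0, "az": 0, "gripper": 1},
    {"dx": 0, "dy": 0, "dz": 0.1, "ax": 0, "ay": 0, "az": 0, "gripper": 1},
    {"dx": 0.04, "dy": 0.22, "dz": 0, "ax": 0, "ay": 0, "az": 0, "gripper": 1},
    {"dx": 0.04, "dy": 0.22, "dz": 0, "ax": 0, "ay": 0, "az": 0, "gripper": 1},
    {"dx": 0.04, "dy": 0.22, "dz": 0, "ax": 0, "ay": 0, "az": 0, "gripper": 1},
    {"dx": 0.04, "dy": 0.22, "dz": 0, "ax": 0, "ay": 0, "az": 0, "gripper": 1},
    {"dx": 0.04, "dy": 0.22, "dz": 0, "ax": 0, "ay": 0, "az": 0, "gripper": 1},
    {"dx": 0.035, "dy": 0.19, "dz": 0, "ax": 0, "ay": 0, "az": 0, "gripper": 1},
    {"dx": 0, "dy": 0, "dz": 0, "ax": 0, "ay": 0, "az": 0, "gripper": 1},
    {"dx": 0, "dy": 0, "dz": 0, "ax": 0, "ay": 0, "az": 0, "gripper": 1}
  ]
}}

```text
time_s: 6.35
ee_pos: [0.5543, -0.0619, 0.1356]
tool_rot: [-0.641, 0.768, -0.0, 0.0]
ft_force: [-0.0, -0.1, -2.1]
gripper_width: 0.451
```

```bash
python3 - <<'E'
from h import *
s=bot.observe();print(s['time_s'],s['ee_pos'],s['tool_rot'],s['gripper_width'],s['ft_force'])
f=grab_frame('wrist');save(f,'w4')
o=np.array([.550,-.080]);yaw=-.18
g=grab_frame('top');overlay(g,o,yaw,(200,140,355,245),'top4')
g=grab_frame('side');overlay(g,o,yaw,(205,140,325,245),'side4')
E
```

```text
6.35 [ 0.55426396 -0.06189622  0.13557944] [-6.40983797e-01  7.67554396e-01 -1.57607161e-06  1.44959004e-04] 0.4513761528542491 [-0.03828954 -0.09128142 -2.09611712]
```

View pics/w4.png

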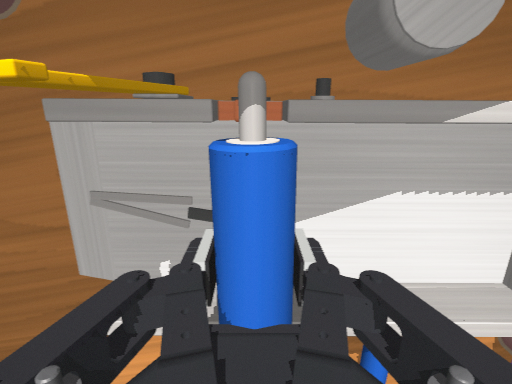

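View pics/top4.png

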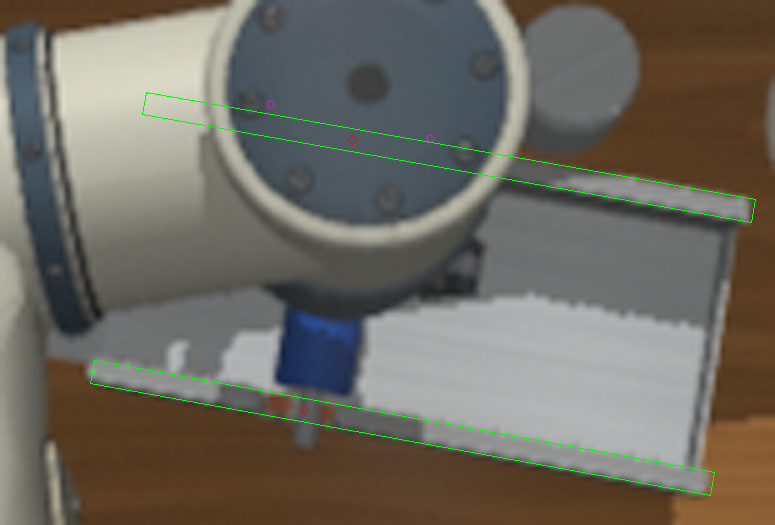

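View pics/side4.png

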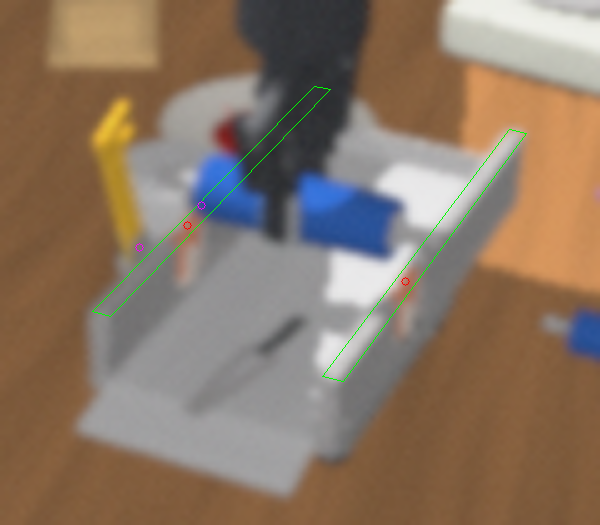

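>>> {"method": "apply_moves", "body": {
  "moves": [
    {"dx": 0, "dy": 0, "dz": -0.15, "ax": 0, "ay": 0, "az": 0, "gripper": 1},
    {"dx": 0, "dy": 0, "dz": -0.1, "ax": 0, "ay": 0, "az": 0, "gripper": 1},
    {"dx": 0, "dy": 0, "dz": -0.05, "ax": 0, "ay": 0, "az": 0, "gripper": 1},
    {"dx": 0, "dy": 0, "dz": 0, "ax": 0, "ay": 0, "az": 0, "gripper": 1},
    {"dx": 0, "dy": 0, "dz": 0, "ax": 0, "ay": 0, "az": 0, "gripper": 1}
  ]
}}

```text
time_s: 6.92
ee_pos: [0.5551, -0.0618, 0.106]
tool_rot: [-0.64, 0.768, 0.0, 0.002]
ft_force: [1.4, 6.8, 3.1]
gripper_width: 0.452
```

```bash
python3 - <<'E'
from h import *
s=bot.observe();print(s['time_s'],s['ee_pos'],s['tool_rot'],s['gripper_width'],s['ft_force'],s['torque'])
f=grab_frame('wrist');save(f,'w5')
E
```

```text
6.9167 [ 0.55507364 -0.06176501  0.10604157] [-6.40339774e-01  7.68089763e-01  1.26180267e-05  1.75758767e-03] 0.4524398281248284 [1.3673037  6.77029547 3.06668944] [2.32855424 0.24336539 0.24162519]
```

View pics/w5.png

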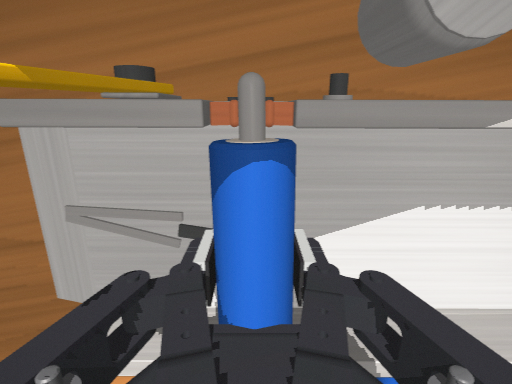

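>>> {"method": "apply_moves", "body": {
  "moves": [
    {"dx": 0, "dy": 0.015, "dz": 0, "ax": 0, "ay": 0, "az": 0, "gripper": 1},
    {"dx": 0, "dy": 0, "dz": -0.02, "ax": 0, "ay": 0, "az": 0, "gripper": 1},
    {"dx": 0, "dy": 0, "dz": 0, "ax": 0, "ay": 0, "az": 0, "gripper": 1}
  ]
}}

```text
time_s: 7.22
ee_pos: [0.5553, -0.0612, 0.1057]
tool_rot: [-0.64, 0.768, -0.001, 0.001]
ft_force: [-2.9, 5.3, 12.4]
gripper_width: 0.447
```

>>> {"method": "apply_moves", "body": {
  "moves": [
    {"dx": 0, "dy": 0, "dz": -0.03, "ax": 0, "ay": 0, "az": 0, "gripper": 1},
    {"dx": 0, "dy": 0, "dz": 0, "ax": 0, "ay": 0, "az": 0, "gripper": 1},
    {"dx": 0, "dy": 0, "dz": 0, "ax": 0, "ay": 0, "az": 0, "gripper": 1}
  ]
}}

```text
time_s: 7.47
ee_pos: [0.5561, -0.0604, 0.1017]
tool_rot: [-0.64, 0.768, -0.001, 0.003]
ft_force: [1.8, 6.2, 4.4]
gripper_width: 0.445
```

>>> {"method": "apply_moves", "body": {
  "moves": [
    {"dx": 0, "dy": 0.01, "dz": -0.03, "ax": 0, "ay": 0, "az": 0, "gripper": 1},
    {"dx": 0, "dy": 0, "dz": 0, "ax": 0, "ay": 0, "az": 0, "gripper": 1}
  ]
}}

```text
time_s: 7.63
ee_pos: [0.5553, -0.0601, 0.0982]
tool_rot: [-0.64, 0.768, -0.001, 0.001]
ft_force: [2.0, 4.0, 4.1]
gripper_width: 0.446
```

>>> {"method": "apply_moves", "body": {
  "moves": [
    {"dx": 0, "dy": 0, "dz": -0.03, "ax": 0, "ay": 0, "az": 0, "gripper": 1},
    {"dx": 0, "dy": 0, "dz": 0, "ax": 0, "ay": 0, "az": 0, "gripper": 1},
    {"dx": 0, "dy": 0, "dz": 0, "ax": 0, "ay": 0, "az": 0, "gripper": 1}
  ]
}}

```text
time_s: 7.88
ee_pos: [0.5549, -0.0602, 0.0948]
tool_rot: [-0.64, 0.768, -0.001, 0.001]
ft_force: [1.7, 4.1, 2.9]
gripper_width: 0.449
```

```bash
python3 - <<'E'
from h import *
s=bot.observe();print(s['time_s'],s['ee_pos'],s['tool_rot'],s['gripper_width'],s['ft_force'],s['torque'])
f=grab_frame('wrist');save(f,'w6')
g=grab_frame('side');overlay(g,np.array([.550,-.080]),-.18,(205,140,325,245),'side6')
E
```

```text
7.8833 [ 0.55490941 -0.06020033  0.09475201] [-6.40299392e-01  7.68124753e-01 -5.08994461e-04  8.90669763e-04] 0.44863307229415095 [1.69719688 4.13081596 2.88688821] [ 1.32395477 -0.8305447  -0.10639738]
```

View pics/w6.png

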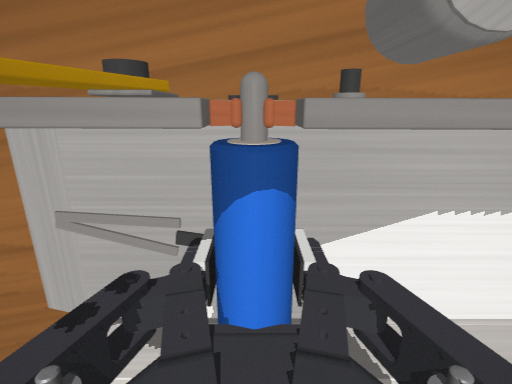

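View pics/side6.png

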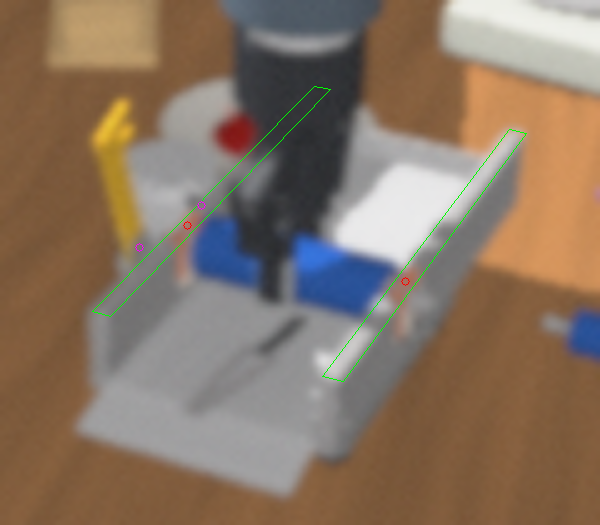

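>>> {"method": "apply_moves", "body": {
  "moves": [
    {"dx": 0, "dy": 0.01, "dz": -0.03, "ax": 0, "ay": 0, "az": 0, "gripper": 1},
    {"dx": 0, "dy": 0, "dz": 0, "ax": 0, "ay": 0, "az": 0, "gripper": 1},
    {"dx": 0, "dy": 0, "dz": 0, "ax": 0, "ay": 0, "az": 0, "gripper": 1}
  ]
}}

```text
time_s: 8.23
ee_pos: [0.555, -0.0602, 0.0945]
tool_rot: [-0.641, 0.768, -0.002, 0.001]
ft_force: [-4.5, 3.3, 20.7]
gripper_width: 0.448
```

>>> {"method": "apply_moves", "body": {
  "moves": [
    {"dx": 0, "dy": 0, "dz": -0.02, "ax": 0, "ay": 0, "az": 0, "gripper": 1},
    {"dx": 0, "dy": 0, "dz": 0, "ax": 0, "ay": 0, "az": 0, "gripper": 1},
    {"dx": 0, "dy": 0, "dz": 0, "ax": 0, "ay": 0, "az": 0, "gripper": 1}
  ]
}}

```text
time_s: 8.48
ee_pos: [0.5551, -0.0602, 0.0944]
tool_rot: [-0.641, 0.768, -0.002, 0.001]
ft_force: [-9.9, 4.5, 30.8]
gripper_width: 0.448
```

>>> {"method": "apply_moves", "body": {
  "moves": [
    {"dx": 0, "dy": 0, "dz": 0.02, "ax": 0, "ay": 0, "az": 0, "gripper": 1},
    {"dx": 0, "dy": 0, "dz": 0, "ax": 0, "ay": 0, "az": 0, "gripper": 0.3},
    {"dx": 0, "dy": 0, "dz": 0, "ax": 0, "ay": 0, "az": 0, "gripper": 0.3},
    {"dx": 0, "dy": 0, "dz": 0, "ax": 0, "ay": 0, "az": 0, "gripper": 0.3},
    {"dx": 0, "dy": 0, "dz": 0, "ax": 0, "ay": 0, "az": 0, "gripper": 0.3},
    {"dx": 0, "dy": 0, "dz": 0.1, "ax": 0, "ay": 0, "az": 0, "gripper": 0.3},
    {"dx": 0, "dy": 0, "dz": 0.2, "ax": 0, "ay": 0, "az": 0, "gripper": 0.3},
    {"dx": 0, "dy": 0, "dz": 0.3, "ax": 0, "ay": 0, "az": 0, "gripper": 0.3},
    {"dx": 0, "dy": 0, "dz": 0.3, "ax": 0, "ay": 0, "az": 0, "gripper": 0.3},
    {"dx": 0, "dy": 0, "dz": 0.3, "ax": 0, "ay": 0, "az": 0, "gripper": 0.3},
    {"dx": 0, "dy": 0, "dz": 0, "ax": 0, "ay": 0, "az": 0, "gripper": 0.6}
  ]
}}

```text
time_s: 9.4
ee_pos: [0.557, -0.06, 0.2187]
tool_rot: [-0.641, 0.768, -0.004, 0.004]
ft_force: [0.7, -0.3, 1.3]
gripper_width: 0.571
```

```bash
python3 - <<'E'
from h import *
s=bot.observe();print(s['time_s'],s['ee_pos'],s['tool_rot'],s['gripper_width'],s['ft_force'],s['torque'])
o=np.array([.550,-.081]);yaw=-.18
f=grab_frame('wrist')
for q in ['roller','roller_end_1','strap_end','strap_bolt','second_bolt']:
    print(q,[(w(f,d['location']).round(4).tolist(),round(d['conf'],2)) for d in spotter.pinpoint(q,f)][:3])
overlay(f,o,yaw,(0,0,512,384),'w7',k=1.5,extra=[(fe(o,yaw,(-.09,.02,.103)),fe(o,yaw,(.09,.02,.103)))])
g=grab_frame('side');overlay(g,o,yaw,(205,140,325,245),'side7')
for q in ['roller','roller_end_1','strap_end','strap_bolt','second_bolt']:
    print(q,[(w(g,d['location']).round(4).tolist(),round(d['conf'],2)) for d in spotter.pinpoint(q,g)][:3])
E
```

```text
9.4 [ 0.55704815 -0.06001261  0.21871701] [-0.64054684  0.7678976  -0.0041816   0.00394198] 0.5712340252614508 [ 0.66487823 -0.31601836  1.27417377] [-0.07761477 -0.15091184  0.03121897]
roller [([0.5538, -0.0566, 0.1044], 0.61)]
roller_end_1 [([0.6217, -0.0732, 0.1018], 0.69), ([0.482, -0.0482, 0.1029], 0.58), ([0.2861, -0.1563, 0.0134], 0.58)]
strap_end [([0.6457, 0.0082, 0.2016], 0.72)]
strap_bolt [([0.6428, -0.0337, 0.1195], 0.85)]
second_bolt [([0.625, -0.1131, 0.1067], 0.55)]
roller [([0.4036, 0.1601, 0.0169], 0.92), ([0.3455, -0.1687, 0.0139], 0.81), ([0.5538, -0.0566, 0.1057], 0.58)]
roller_end_1 [([0.7908, -0.117, 0.0227], 0.88), ([0.4417, 0.133, 0.0172], 0.72), ([0.2913, -0.1581, 0.0164], 0.7)]
strap_end [([0.6476, 0.0116, 0.2013], 0.44)]
strap_bolt [([0.6432, -0.0293, 0.1222], 0.9)]
second_bolt [([0.6247, -0.1159, 0.1112], 0.74)]
```

View pics/w7.png

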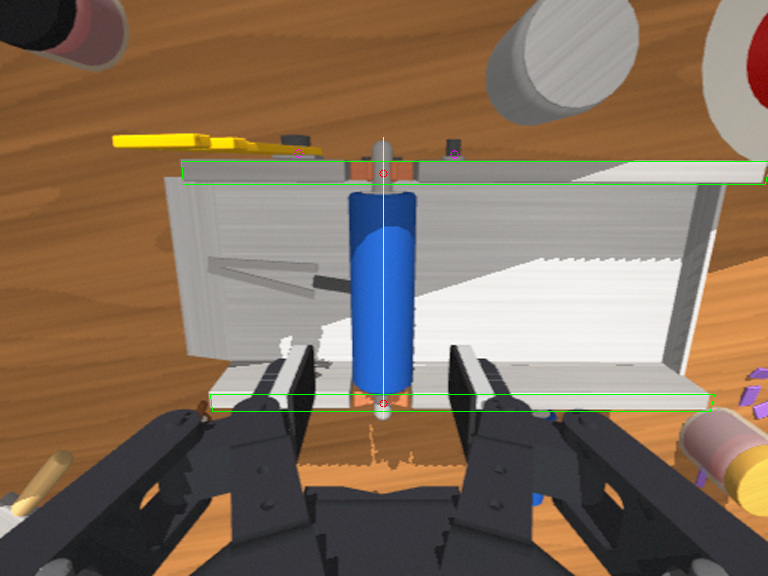

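View pics/side7.png

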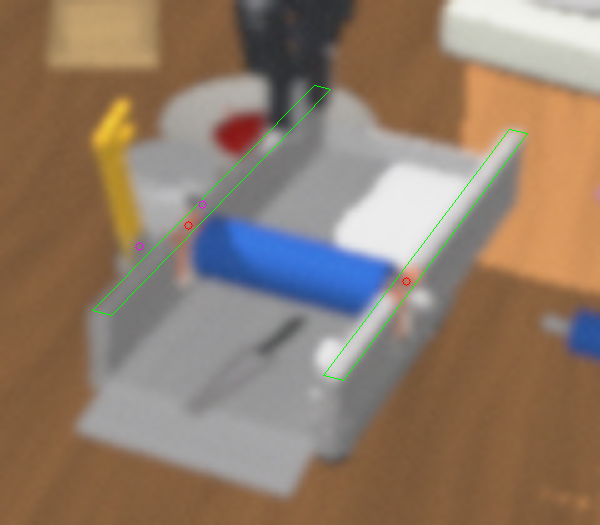

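>>> {"method": "apply_moves", "body": {
  "moves": [
    {"dx": 0.05, "dy": 0.3, "dz": 0, "ax": 0, "ay": 0, "az": 0, "gripper": 1},
    {"dx": 0.06, "dy": 0.35, "dz": 0, "ax": 0, "ay": 0, "az": 0, "gripper": 1},
    {"dx": 0.06, "dy": 0.35, "dz": 0, "ax": 0, "ay": 0, "az": 0, "gripper": 1},
    {"dx": 0.04, "dy": 0.17, "dz": 0, "ax": 0, "ay": 0, "az": 0, "gripper": 1},
    {"dx": 0.3, "dy": -0.05, "dz": -0.1, "ax": 0, "ay": 0, "az": 0, "gripper": 1},
    {"dx": 0.3, "dy": -0.05, "dz": -0.1, "ax": 0, "ay": 0, "az": 0, "gripper": 1},
    {"dx": 0.17, "dy": -0.04, "dz": -0.1, "ax": 0, "ay": 0, "az": 0, "gripper": 1},
    {"dx": 0, "dy": 0, "dz": -0.05, "ax": 0, "ay": 0, "az": 0, "gripper": 1},
    {"dx": 0, "dy": 0, "dz": 0, "ax": 0, "ay": 0, "az": 0, "gripper": 1}
  ],
  "newtons": 30
}}

```text
time_s: 10.75
ee_pos: [0.6517, 0.0434, 0.1735]
tool_rot: [-0.64, 0.768, 0.001, -0.002]
ft_force: [0.5, -0.4, 0.1]
gripper_width: -0.001
```

```bash
python3 - <<'E'
from h import *
s=bot.observe();print(s['time_s'],s['ee_pos'],s['tool_rot'],s['gripper_width'],s['ft_force'],s['torque'],s['joint_pos'].round(2))
o=np.array([.550,-.081]);yaw=-.18
d=s['ee_pos'][:2]-o;c,n=np.cos(yaw),np.sin(yaw);print('feeder',c*d[0]+n*d[1],-n*d[0]+c*d[1])
f=grab_frame('wrist')
overlay(f,o,yaw,(0,0,512,384),'w8',k=1.5)
g=grab_frame('side');overlay(g,o,yaw,(205,110,325,215),'side8')
E
```

```text
10.75 [0.6517038  0.04344741 0.17352638] [-0.64001768  0.7683571   0.00109804 -0.0018763 ] -0.0005086031767985533 [ 0.46362366 -0.35301625  0.09716016] [0.05812018 0.05707113 0.05022903] [ 0.3   0.49  0.28 -0.   -1.37  1.08]
feeder 0.07778087552868508 0.14064478456143462
```

View pics/w8.png

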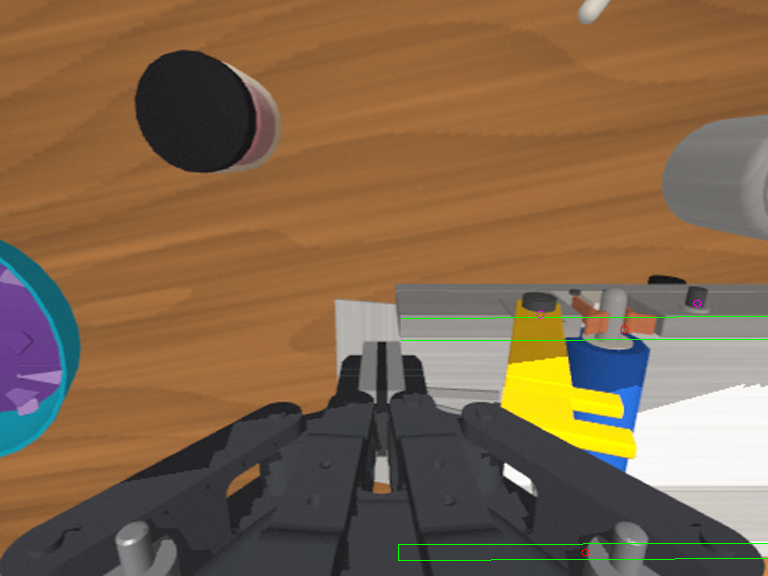

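View pics/side8.png

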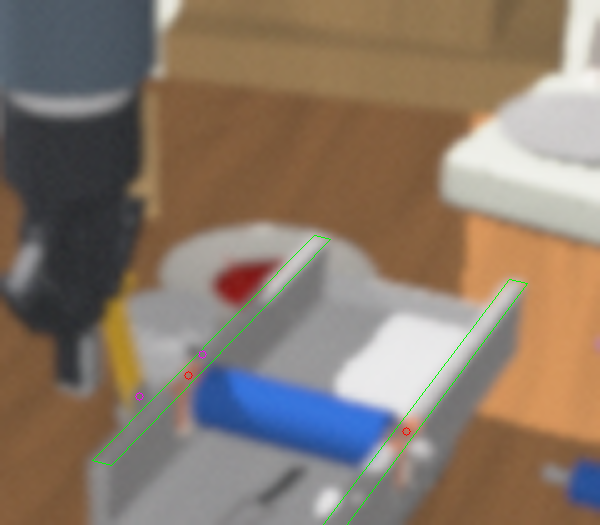

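>>> {"method": "apply_moves", "body": {
  "moves": [
    {"dx": 0.05, "dy": -0.01, "dz": 0.1, "ax": 0, "ay": 0, "az": 0, "gripper": 1},
    {"dx": -0.02, "dy": -0.12, "dz": 0, "ax": 0, "ay": 0, "az": 0, "gripper": 1},
    {"dx": -0.02, "dy": -0.12, "dz": 0, "ax": 0, "ay": 0, "az": 0, "gripper": 1},
    {"dx": -0.02, "dy": -0.12, "dz": 0, "ax": 0, "ay": 0, "az": 0, "gripper": 1},
    {"dx": -0.02, "dy": -0.12, "dz": 0, "ax": 0, "ay": 0, "az": 0, "gripper": 1},
    {"dx": 0, "dy": 0, "dz": 0, "ax": 0, "ay": 0, "az": 0, "gripper": 1}
  ]
}}

```text
time_s: 11.35
ee_pos: [0.6488, -0.0084, 0.1886]
tool_rot: [-0.64, 0.769, -0.001, 0.001]
ft_force: [-0.5, 0.4, 5.0]
gripper_width: -0.0
```

```bash
cat > st.py <<'E'
from h import *
import sys
k=sys.argv[1]
s=bot.observe();print(s['time_s'],s['ee_pos'],s['gripper_width'],s['ft_force'])
o=np.array([.550,-.081]);yaw=-.18
d=s['ee_pos'][:2]-o;c,n=np.cos(yaw),np.sin(yaw);print('feeder',c*d[0]+n*d[1],-n*d[0]+c*d[1])
f=grab_frame('wrist')
save(f,'w'+k)
g=grab_frame('side');overlay(g,o,yaw,(205,110,325,215),'side'+k)
E
python3 st.py 9
```

```text
11.35 [ 0.64875902 -0.00840698  0.1885769 ] -0.0003650576168316551 [-0.45559505  0.44155116  5.01992514]
feeder 0.0841671456453834 0.08910096883009036
```

View pics/w9.png

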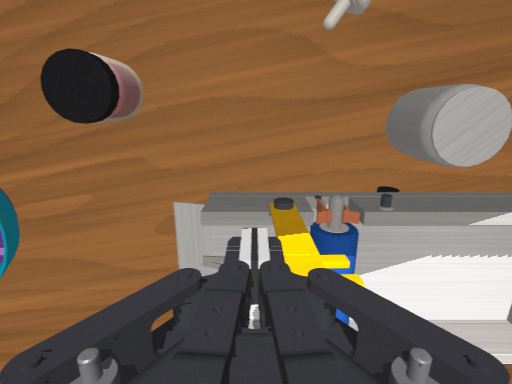

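View pics/side9.png

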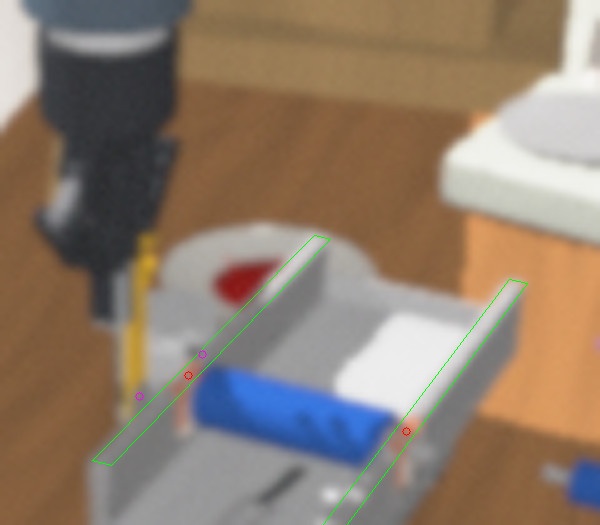

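>>> {"method": "apply_moves", "body": {
  "moves": [
    {"dx": -0.02, "dy": -0.12, "dz": 0, "ax": 0, "ay": 0, "az": 0, "gripper": 1},
    {"dx": -0.02, "dy": -0.12, "dz": -0.02, "ax": 0, "ay": 0, "az": 0, "gripper": 1},
    {"dx": -0.02, "dy": -0.12, "dz": -0.06, "ax": 0, "ay": 0, "az": 0, "gripper": 1},
    {"dx": -0.02, "dy": -0.12, "dz": -0.08, "ax": 0, "ay": 0, "az": 0, "gripper": 1},
    {"dx": 0, "dy": 0, "dz": 0, "ax": 0, "ay": 0, "az": 0, "gripper": 1}
  ]
}}

```text
time_s: 11.87
ee_pos: [0.6391, -0.0562, 0.1674]
tool_rot: [-0.639, 0.769, 0.001, -0.002]
ft_force: [-1.0, 0.0, -0.3]
gripper_width: 0.001
```

```bash
python3 st.py 10
```

```text
11.8667 [ 0.63905397 -0.05615431  0.16741741] 0.0007573171120753722 [-1.00185104  0.04792063 -0.32625471]
feeder 0.08316707621173983 0.04038757157686826
```

View pics/w10.png

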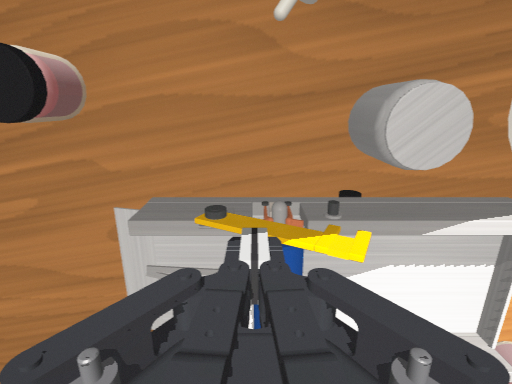

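View pics/side10.png

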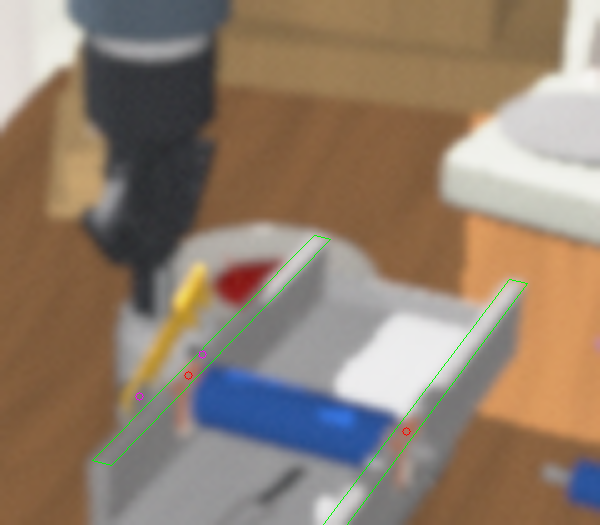

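>>> {"method": "apply_moves", "body": {
  "moves": [
    {"dx": -0.02, "dy": -0.1, "dz": -0.05, "ax": 0, "ay": 0, "az": 0, "gripper": 1},
    {"dx": -0.02, "dy": -0.1, "dz": -0.05, "ax": 0, "ay": 0, "az": 0, "gripper": 1},
    {"dx": -0.02, "dy": -0.1, "dz": 0, "ax": 0, "ay": 0, "az": 0, "gripper": 1},
    {"dx": -0.02, "dy": -0.1, "dz": 0, "ax": 0, "ay": 0, "az": 0, "gripper": 1},
    {"dx": 0, "dy": 0, "dz": 0, "ax": 0, "ay": 0, "az": 0, "gripper": 1},
    {"dx": 0, "dy": 0, "dz": 0, "ax": 0, "ay": 0, "az": 0, "gripper": 1}
  ]
}}

```text
time_s: 12.47
ee_pos: [0.6331, -0.0942, 0.1606]
tool_rot: [-0.64, 0.768, -0.0, 0.0]
ft_force: [1.3, -1.2, -0.3]
gripper_width: -0.0
```

```bash
python3 st.py 11
```

```text
12.4667 [ 0.63309226 -0.09415726  0.1605771 ] -0.00014454865245945727 [ 1.33366796 -1.16012087 -0.30620688]
feeder 0.08410533759000008 0.0019312877071157118
```

View pics/w11.png

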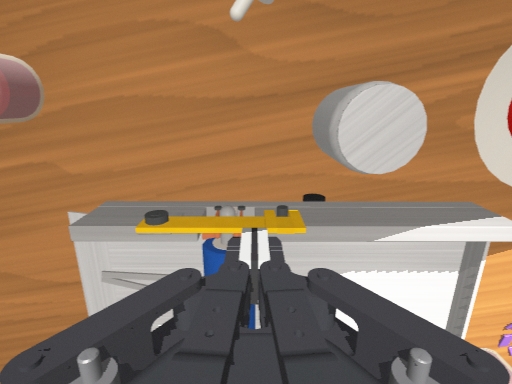

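View pics/side11.png

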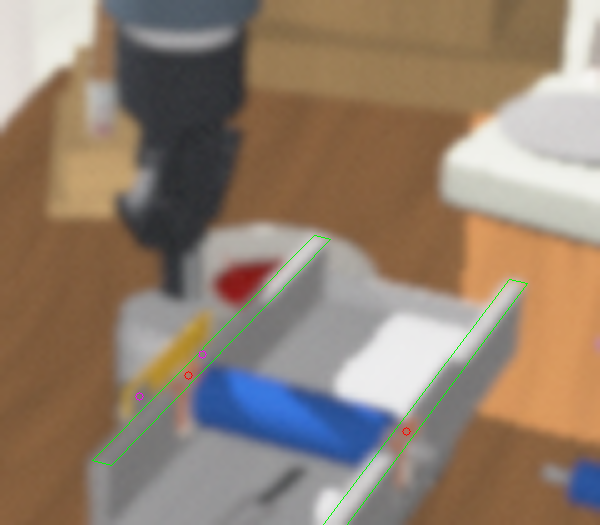

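>>> {"method": "apply_moves", "body": {
  "moves": [
    {"dx": -0.05, "dy": -0.14, "dz": 0, "ax": 0, "ay": 0, "az": 0, "gripper": 1},
    {"dx": 0, "dy": 0, "dz": -0.08, "ax": 0, "ay": 0, "az": 0, "gripper": 1},
    {"dx": 0, "dy": 0, "dz": -0.08, "ax": 0, "ay": 0, "az": 0, "gripper": 1},
    {"dx": 0, "dy": 0, "dz": 0, "ax": 0, "ay": 0, "az": 0, "gripper": 1},
    {"dx": 0, "dy": 0, "dz": 0, "ax": 0, "ay": 0, "az": 0, "gripper": 1}
  ]
}}

```text
time_s: 12.98
ee_pos: [0.6276, -0.107, 0.1432]
tool_rot: [-0.64, 0.768, 0.001, -0.001]
ft_force: [0.1, -0.0, -0.4]
gripper_width: -0.004
```

>>> {"method": "apply_moves", "body": {
  "moves": [
    {"dx": 0, "dy": 0, "dz": -0.03, "ax": 0, "ay": 0, "az": 0, "gripper": 1},
    {"dx": 0, "dy": 0, "dz": 0, "ax": 0, "ay": 0, "az": 0, "gripper": 1},
    {"dx": 0, "dy": 0, "dz": 0, "ax": 0, "ay": 0, "az": 0, "gripper": 1}
  ]
}}

```text
time_s: 13.23
ee_pos: [0.6282, -0.1071, 0.1413]
tool_rot: [-0.64, 0.768, 0.0, 0.0]
ft_force: [0.4, -0.1, 0.0]
gripper_width: -0.0
```

>>> {"method": "apply_moves", "body": {
  "moves": [
    {"dx": 0, "dy": 0, "dz": -0.02, "ax": 0, "ay": 0, "az": 0, "gripper": 1},
    {"dx": 0, "dy": 0, "dz": 0, "ax": 0, "ay": 0, "az": 0, "gripper": 1},
    {"dx": 0, "dy": 0, "dz": 0, "ax": 0, "ay": 0, "az": 0, "gripper": 1}
  ]
}}

```text
time_s: 13.48
ee_pos: [0.6281, -0.1072, 0.1393]
tool_rot: [-0.64, 0.768, -0.0, 0.0]
ft_force: [-0.4, 0.4, 0.7]
gripper_width: -0.003
```

>>> {"method": "apply_moves", "body": {
  "moves": [
    {"dx": 0, "dy": 0, "dz": -0.015, "ax": 0, "ay": 0, "az": 0, "gripper": 1},
    {"dx": 0, "dy": 0, "dz": 0, "ax": 0, "ay": 0, "az": 0, "gripper": 1},
    {"dx": 0, "dy": 0, "dz": 0, "ax": 0, "ay": 0, "az": 0, "gripper": 1}
  ]
}}

```text
time_s: 13.73
ee_pos: [0.6283, -0.1073, 0.139]
tool_rot: [-0.64, 0.768, -0.001, 0.0]
ft_force: [-2.1, 0.6, 5.1]
gripper_width: 0.0
```

>>> {"method": "apply_moves", "body": {
  "moves": [
    {"dx": 0, "dy": 0, "dz": 0.15, "ax": 0, "ay": 0, "az": 0, "gripper": 1},
    {"dx": 0, "dy": 0, "dz": 0.3, "ax": 0, "ay": 0, "az": 0, "gripper": 1},
    {"dx": -0.3, "dy": 0, "dz": 0.2, "ax": 0, "ay": 0, "az": 0, "gripper": 1},
    {"dx": -0.4, "dy": 0, "dz": 0.1, "ax": 0, "ay": 0, "az": 0, "gripper": 1},
    {"dx": -0.3, "dy": 0, "dz": 0, "ax": 0, "ay": 0, "az": 0, "gripper": 1},
    {"dx": 0, "dy": 0, "dz": 0, "ax": 0, "ay": 0, "az": 0, "gripper": 1},
    {"dx": 0, "dy": 0, "dz": 0, "ax": 0, "ay": 0, "az": 0, "gripper": 1}
  ]
}}

```text
time_s: 14.32
ee_pos: [0.5269, -0.1073, 0.2138]
tool_rot: [-0.64, 0.768, -0.0, 0.001]
ft_force: [0.6, -0.9, -0.2]
gripper_width: -0.001
```

```bash
python3 st.py 12; python3 - <<'E'
from h import *
o=np.array([.550,-.081]);yaw=-.18
f=grab_frame('wrist')
def q(P):
    d=P[:2]-o;c,n=np.cos(yaw),np.sin(yaw);return [round(1000*v,1) for v in (c*d[0]+n*d[1],-n*d[0]+c*d[1],P[2])]
for g in (f,grab_frame('side')):
  for k in ['roller','roller_end_1','strap_end','second_bolt','tweezers']:
    print(k,[(q(w(g,d['location'])),round(d['conf'],2)) for d in spotter.pinpoint(k,g)][:3])
E
```

```text
14.3167 [ 0.52694432 -0.10734317  0.21382721] -0.0006343613693245443 [ 0.59151991 -0.91399408 -0.1605213 ]
feeder -0.017966983336338047 -0.030045211022925723
roller [([np.float64(3.1), np.float64(21.0), np.float64(103.3)], 0.97), ([np.float64(-187.9), np.float64(205.8), np.float64(14.0)], 0.96)]
roller_end_1 [([np.float64(-70.1), np.float64(22.2), np.float64(100.2)], 0.91), ([np.float64(-232.5), np.float64(224.0), np.float64(15.4)], 0.88), ([np.float64(68.2), np.float64(22.1), np.float64(103.1)], 0.7)]
strap_end [([np.float64(80.9), np.float64(-20.3), np.float64(133.2)], 0.6)]
second_bolt [([np.float64(82.7), np.float64(-17.5), np.float64(107.1)], 0.76)]
tweezers [([np.float64(-3.5), np.float64(80.1), np.float64(73.3)], 0.88)]
roller [([np.float64(-2.5), np.float64(23.9), np.float64(103.1)], 0.72), ([np.float64(-187.3), np.float64(208.1), np.float64(13.9)], 0.65), ([np.float64(298.2), np.float64(-32.1), np.float64(24.4)], 0.62)]
roller_end_1 [([np.float64(247.8), np.float64(7.4), np.float64(20.4)], 0.89), ([np.float64(-238.9), np.float64(-122.5), np.float64(18.9)], 0.87), ([np.float64(-144.6), np.float64(189.6), np.float64(16.8)], 0.87)]
strap_end [([np.float64(81.0), np.float64(-16.1), np.float64(135.0)], 0.49)]
second_bolt [([np.float64(81.2), np.float64(-19.5), np.float64(110.1)], 0.8)]
tweezers [([np.float64(2.1), np.float64(87.8), np.float64(72.4)], 0.48), ([np.float64(32.7), np.float64(437.2), np.float64(0.3)], 0.24)]
```

View pics/w12.png

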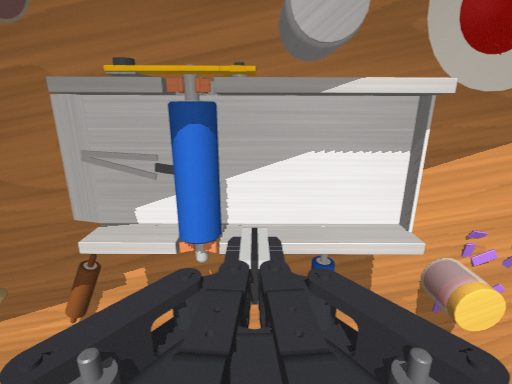

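View pics/side12.png

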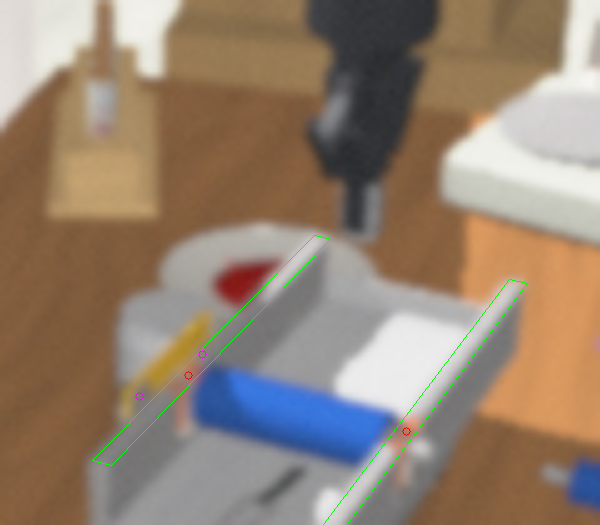

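```bash
python3 -c "
from cell import bot
print(bot.job_done())"
```

```text
the job is handed in; nothing more can be done
None
```

The roller is snapped into both clips, the strap is shut on the second bolt, and the job is handed in at about 14.5 s on the clock. I gripped the blue roller by its sleeve, lifted it over the clips and pressed it down. I then pushed the strap over with closed fingertips, seated it with a light press and backed off clear of everything.

**Roller:** It yielded at about 12 N, and at the bottom the force rose to 31 N with no further travel. Afterwards the wrist camera put both axle ends 100 to 103 mm above the table, against a seat height of 103 mm.

**Strap:** The fingertips met its top edge about 131 mm above the table with 5 N, which is the fully shut height. The networks put the strap end at 133 to 135 mm, which agrees within their roughly 4 mm error.

**Other things:** The last pictures show the tweezers and the objects near the trough where they were; I did not check every object on the table one by one.

**Disagreement:** With the arm stretched out beside the strap, the wrist camera's overlay of the feeder was about 5 mm off. I shifted 5 mm further out before pushing the strap, and it made no difference to the result. No check failed.

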